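# Draw out the router bed's sprung length stop and hold it at the mark

## Robot

A 6-joint arm with a two-finger parallel gripper is mounted at the origin on the work surface. World frame = base frame: x ahead of the robot, y to its left, z up, the work surface at z = 0. Lengths are in m, angles in rad, forces in N, time in s.
With the tool pointing down it reaches from about 0.4 to 0.925 m from the base axis. Payload 12.5 kg.
Tool frame: the origin (TCP) lies on the centre line of the jaws, within the pads' length; the fingertips stand 11 mm ahead of it and the grasp point (between the pads) lies 8 mm behind it; x points along the fingers, y is the direction in which the jaws open and shut, and the axes are right-handed (so a half turn about x gives the same grasp; the last joint's range is limited). The gripper opens to 95 mm and grips with 3 to 60 N. Pads are 20 mm wide; open, the fingers measure 119 mm over their backs; the gripper's body (75 mm by 180 mm) begins 59 mm behind the grasp point.
Start: joints at [-1.375, 0.491, 1.559, -0, 1.092, -0.106], TCP at [0.186, -0.597, 0.226] pointing down, gripper open.
Joint ranges: [-3.1, 3.1], [-0.84, 2.19], [0.05, 2.79], [-1.13, 4.28], [0.06, 2.93], [-2.69, 2.69]. Speed limits (rad/s): [2.22, 2.22, 2.79, 3.14, 3.14, 3.14].

## Interface

Orientations are given as [roll, pitch, yaw] about the fixed x, y, z axes, in that order (R = Rz(yaw) Ry(pitch) Rx(roll)).
In Python, from cell import robot, kinematics, grab_frame, job, get_clock, get_joint_positions, get_joint_vel, get_joint_efforts, get_tcp_pos, get_eef_rot, get_ft_force, get_wrist_torque, get_gripper_width gives the robot as it stands. Calls block until the motion is done:
- robot.movep(position, orientation): joint-space move of the TCP to a pose.
- robot.line_to(position, vel=0.15, rot=None, threshold=None): straight line of the TCP; rot=None keeps the orientation; vel is the mean speed in m/s. With threshold (N) it stops when the force on the tool has changed by that much, and returns True; else False.
- robot.set_joints(angles): joint-space move.
- robot.let_go() and robot.clamp(f_grip=None): open the fingers fully, or close them until they stop; f_grip is the grip in N (None keeps the last).
- robot.dwell(seconds).
- kinematics.ik(position, orientation): joint angles nearest the present ones, or None.
- grab_frame(name): name is "scene" or "side" or "wrist"; returns a dict with "img" (420x560x3 uint8, blue, green, red), "range_z" (420x560 float32, m along the optical axis (not along the pixel's ray), 0 where there is no reading), "intrinsics" (3x3 intrinsics, pixels), "k1" (the pictures are not rectified: a ray, as slopes to the right and down, at radius r is drawn at 1 + k1 r^2 times it, then the intrinsics apply), "extrinsics" (4x4, takes a point from camera to world coordinates); the wrist camera has in their place "mount" (4x4, takes a point from camera to tool coordinates, whose origin is the TCP and whose axes are the tool frame's). Camera axes: x right, y down, z forward; pixel columns grow to the right and rows downward; lengths in m; the calibration is good to about 2 mm. A picture is of the moment at which its call begins: read the wrist's pose just before it.
A pose or a line that the arm cannot do raises robot.MotionError and nothing moves.
- job.close_job(): hands the job in, once; it reports no verdict.
Readings, each from a call of its own:
- get_clock(): time.
- get_joint_positions(): joint angles.
- get_joint_vel(): joint speeds.
- get_joint_efforts(): joint torques, N m.
- get_tcp_pos(): TCP position.
- get_eef_rot(): TCP orientation.
- get_ft_force(): force on the tool from outside, world axes, zero at the start.
- get_wrist_torque(): the same for the moment, N m.
- get_gripper_width(): finger opening in m.
Only numpy, scipy, OpenCV 4.12 (cv2) and the standard library are available. Lean on these libraries where they do the work, as an engineer would, in place of code of your own. Each camera call takes 0.05 s, during which the arm holds its last target.

## Task

The sprung length stop on the router's bed is latched: swing its latch handle a full quarter turn, from crosswise to lying back along the sleeve, and leave it there. Then pull the rod out by its upright knob until its pointer stands level with the blade of the rider on the scale, and finish while still gripping the knob and holding the rod there, still, against its spring. Leave the loose things around it where they are.

Things in the scene. Friction and masses are not known exactly. Their poses are not given: they have to be found in the camera images.
- gauge: the length stop, fixed to the bed: dark foot plate 490 x 70 mm with an aluminium sleeve (x -210 to -50 mm, 38 mm wide, top 54 mm above the bed), a small bridge at x = 0 (70 mm wide, top 68 mm) and a scale rail (y = +62 mm, x 70 to 270 mm, top 20 mm). Origin on the bed under the latch hinge; x = direction in which the rod pulls out, z up
- latch_hinge (a point): point on the latch's upright hinge axis, 85 mm above the bed, at x = y = 0 of the gauge
- latch_knob (a point): centre of the upright black knob at the end of the latch handle (22 mm diameter, reaching from 92 to 142 mm above the bed), 80 mm from the hinge axis. The handle is a flat steel bar 18 mm wide, 82 to 92 mm above the bed
- latch (a joint): angle of the handle, rad: 0 = latched stop, crosswise, pointing along -y of the gauge; grows clockwise seen from above to the stop at 1.57 = open, pointing along -x, back over the sleeve. Starts at 0 to 0.12. Friction 0.2 N m (2.5 N at the knob): stays where left. Latched, its finger blocks a lug on the rod
- stop_rod: the sprung rod with end block (30 x 34 mm, top 51 mm) and upright black pull knob (22 mm diameter, 51 to 116 mm above the bed). Origin on the knob's axis, 85 mm above the bed; home it stands at x = 100 mm, y = 0 of the gauge. Draws out along +x of the gauge, end stop at 150 mm. Spring: about 4 N home, 12 N at 120 mm; let go, it slides back
- pointer (a point): tip of the flat steel pointer that sticks out from the end block to the scale's side (+y of the gauge), 42 mm from the rod's axis, 36 mm above the bed, at the same gauge x as the pull knob
- mark (a point): middle of the blade of the rider, 42 mm above the bed: a steel block 16 x 34 x 12 mm fixed on the scale rail, with an upright blade 3 mm thick across the rail (top 46 mm). It is the length mark: the pointer is level with it when both have the same gauge x. 70 to 125 mm ahead of the pointer's home place, differing from run to run; cannot be moved
- holder_a: spindle tool holder standing on its cone, 63 mm across, 99 mm high; bystander, origin under its foot
- holder_b: second tool holder, same size; bystander, origin under its foot
- collet_nut: steel ring nut, 50 mm across, 22 mm high; bystander lying near the latch, origin under its centre
- offcut: wood offcut 110 x 45 x 20 mm; bystander lying beyond the scale, origin under its centre
- spanner: flat open spanner 160 mm long, under 15 mm high; bystander lying beside the sleeve, origin under its middle
- pot: clear round pot with a white lid, 76 mm across, 50 mm high; bystander, origin under its centre

How it is judged:
On the way:
1. the latch handle is turned fully open while the rod is still home (value of joint latch above 1.4 rad and x of pointer in the frame of gauge below 0.112 m), for 0.2 s.
At the end, for the whole second after the job is handed in: The latch handle is open (beyond 1.40 rad of 1.57); the pointer is within 5 mm of the rider's blade along the rod's direction and at rest (below 10 mm/s), and the fingers still hold the pull knob (over 3 N of contact) when the program ends (value of joint latch above 1.4 rad and x of pointer in the frame of mark between -0.005 and 0.005 m and linear speed of stop_rod below 0.01 m/s and contact force between the fingers and stop_rod above 3 N); the arm keeps its last pose, push and grip.
It fails at once if a loose thing on the bed is moved more than 30 mm (distance of any of holder_a, holder_b, collet_nut, offcut, spanner, pot from where it was at the start of the episode above 0.03 m).
It also fails if it takes over 43 s, if anything falls off the work surface, if the arm or the gripper's body presses on something with over 40 N, if the wrist force passes 120 N, or if a joint passes its speed limit or range.

## Working session

There is one attempt and no reset: what is moved stays moved. The work goes in short steps, each a Python script; the robot and the scene stay as the last script left them, time stands still between calls to the robot, and variables do not carry over. Pictures are saved under pics/ and viewed, and the job is handed in when it is done.

```bash
ls; mkdir -p pics
cat > h.py <<'E'
import numpy as np, cv2, pickle
from cell import *
def ray(f,u,v):
    K=np.array(f["intrinsics"]); k1=f["k1"]
    d=np.array([(u-K[0,2])/K[0,0],(v-K[1,2])/K[1,1]]); p=d.copy()
    for _ in range(30): p=d/(1+k1*(p@p))
    return np.array([p[0],p[1],1.])
def at_z(f,u,v,z):
    T=np.array(f["extrinsics"]); r=T[:3,:3]@ray(f,u,v); o=T[:3,3]
    return o+r*(z-o[2])/r[2]
def depth_pt(f,u,v):
    T=np.array(f["extrinsics"]); d=f["range_z"][int(round(v)),int(round(u))]
    return T[:3,:3]@(ray(f,u,v)*d)+T[:3,3]
def cloud(f):
    K=np.array(f["intrinsics"]);k1=f["k1"];H,W=f["range_z"].shape
    u,v=np.meshgrid(np.arange(W),np.arange(H))
    dx=(u-K[0,2])/K[0,0];dy=(v-K[1,2])/K[1,1];x,y=dx.copy(),dy.copy()
    for _ in range(30):
        s=1+k1*(x*x+y*y);x=dx/s;y=dy/s
    d=f["range_z"];P=np.stack([x*d,y*d,d],-1);T=np.array(f["extrinsics"])
    P=P@T[:3,:3].T+T[:3,3];P[d==0]=np.nan
    return P
def proj(f,P):
    T=np.linalg.inv(np.array(f["extrinsics"]));p=T[:3,:3]@np.array(P)+T[:3,3];x,y=p[:2]/p[2]
    s=1+f["k1"]*(x*x+y*y);K=np.array(f["intrinsics"]);return K[0,0]*x*s+K[0,2],K[1,1]*y*s+K[1,2]
E
python3 - <<'E'
from h import *
print(get_clock(),get_tcp_pos(),get_eef_rot(),get_gripper_width())
for n in("scene","side"):
    f=grab_frame(n);pickle.dump(f,open(n+".pkl","wb"));cv2.imwrite(f"pics/{n}0.png",f["img"]);print(n,f["extrinsics"],f["intrinsics"],f["k1"])
p,r=get_tcp_pos(),get_eef_rot();f=grab_frame("wrist");f["p"],f["r"]=p,r
pickle.dump(f,open("wrist.pkl","wb"));cv2.imwrite("pics/wrist0.png",f["img"]);print(f["mount"])
print(get_clock())
E
```

```text
pics
0.0 [ 0.18573264 -0.5965118   0.22502697] [-1.65422824  1.56962723  1.78912906] 0.0954091956628708
scene [[-0.11333804  0.80540739 -0.58178469  1.34082225]
 [ 0.99349785  0.08550834 -0.0751688   0.1318478 ]
 [-0.01079406 -0.58652132 -0.80986186  1.16342449]
 [ 0.          0.          0.          1.        ]] [[459.49279857   0.         283.05640289]
 [  0.         459.49279857 211.7041786 ]
 [  0.           0.           1.        ]] 0.009981681439709131
side [[-0.99220406 -0.07753481  0.09756771  0.47827758]
 [-0.12450207  0.58209488 -0.80353269  0.98358174]
 [ 0.00550809 -0.80941578 -0.58721015  0.79275398]
 [ 0.          0.          0.          1.        ]] [[470.09843138   0.         282.1220609 ]
 [  0.         470.09843138 206.98889317]
 [  0.           0.           1.        ]] 0.03334122466081164
[[ 2.33301121e-04 -2.89389869e-01  9.57211288e-01 -1.58753490e-01]
 [ 9.99999968e-01  1.58030779e-04 -1.95953192e-04 -1.01434391e-03]
 [-9.45619770e-05  9.57211303e-01  2.89389897e-01 -8.08786789e-02]
 [ 0.00000000e+00  0.00000000e+00  0.00000000e+00  1.00000000e+00]]
0.15
```

View pics/scene0.png

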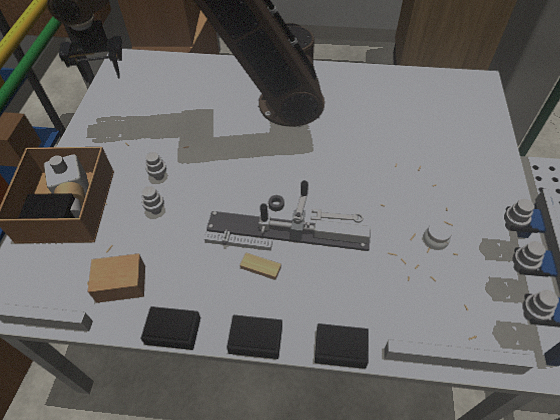

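View pics/side0.png

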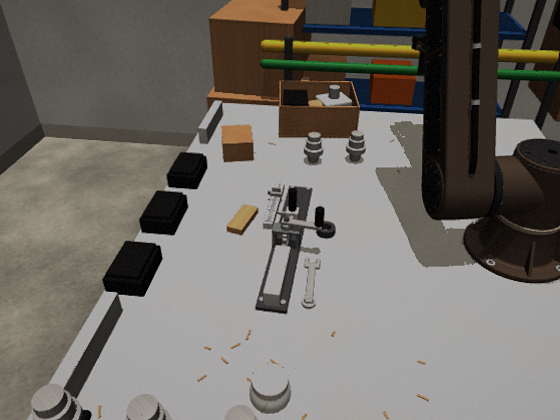

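```bash
python3 - <<'E'
from h import *
from scipy.spatial.transform import Rotation as R
f=pickle.load(open("scene.pkl","rb"));P=cloud(f);P[f["range_z"]==0]=0
m=(P[...,2]>0.015)&(P[...,0]>0.3)&(P[...,0]<1)&(abs(P[...,1])<.6)
z=(np.clip(P[...,2]/0.16,0,1)*255*m).astype(np.uint8)
cv2.imwrite("pics/h0.png",cv2.applyColorMap(z,cv2.COLORMAP_JET))
E
python3 - <<'E'
from h import *
f=pickle.load(open("scene.pkl","rb"))
c=f["img"][170:260,195:385];cv2.imwrite("pics/c0.png",cv2.resize(cv2.convertScaleAbs(c,alpha=1.5),None,fx=4.2,fy=4.2,interpolation=cv2.INTER_CUBIC))
f=pickle.load(open("side.pkl","rb"))
c=f["img"][175:320,225:375];cv2.imwrite("pics/c1.png",cv2.resize(cv2.convertScaleAbs(c,alpha=1.5),None,fx=4,fy=4,interpolation=cv2.INTER_CUBIC))
E
```

```text
(no output)
```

View pics/c0.png

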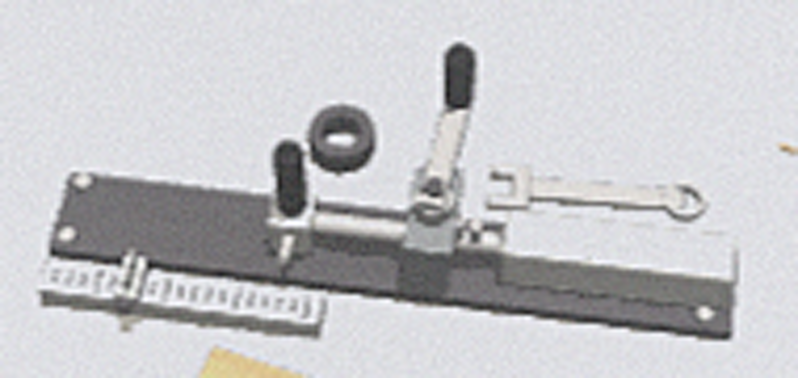

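View pics/c1.png

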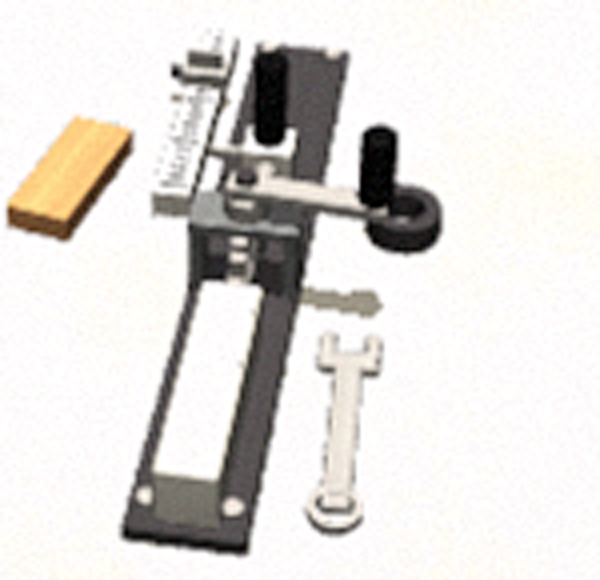

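View pics/wrist0.png

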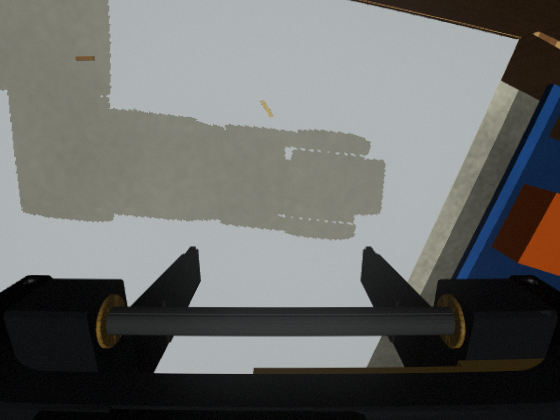

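Run:
```python
from h import *
f=pickle.load(open("scene.pkl","rb"));P=cloud(f)
def s(x,y): return 195+(x+.5)/4.2-.5,170+(y+.5)/4.2-.5
for n,x,y,z in [("latchknobtop",461,48,.142),("pullknobtop",288,145,.116),("hinge",433,185,.095),("plTL",72,172,.01),("plBL",50,255,.01),("plBR",733,337,.01),("sleeveBR",738,245,.054),("bladeT",128,258,.046),("railL",42,292,.02),("railR",322,325,.02),("railTR",325,305,.02),("pointer",286,262,.036)]:
    u,v=s(x,y);print(n,np.round([u,v],1),at_z(f,u,v,z).round(4),depth_pt(f,u,v).round(4))
g=pickle.load(open("side.pkl","rb"))
def s(x,y): return 225+(x+.5)/4-.5,175+(y+.5)/4-.5
for n,x,y,z in [("latchknobtop",379,132,.142),("pullknobtop",271,58,.116),("hinge",243,178,.098),("plBL",125,530,.01),("plBR",247,548,.01),("plTR",348,52,.01),("pointertip",213,152,.036)]:
    u,v=s(x,y);print(n,np.round([u,v],1),at_z(g,u,v,z).round(4),depth_pt(g,u,v).round(4))
# plane pts: dark knob cloud
for nm,F in(("scene",f),("side",g)):
    Q=cloud(F);I=F["img"].max(-1)
    for c in((.5,.0),):
        m=(I<60)&(Q[...,2]>.07)&(Q[...,2]<.15)&(Q[...,0]>.4)&(Q[...,0]<.8)&(abs(Q[...,1])<.3)
        n,l=cv2.connectedComponents(m.astype(np.uint8))
        for i in range(1,n):
            q=Q[l==i]
            if len(q)>15:print(nm,len(q),np.median(q,0).round(4),q.min(0).round(3),q.max(0).round(3))
```

```text
latchknobtop [304.4 181. ] [0.4922 0.0858 0.142 ] [0.4969 0.0861 0.1477]
pullknobtop [263.2 204.1] [ 0.5679 -0.0247  0.116 ] [ 0.5691 -0.0245  0.1176]
hinge [297.7 213.7] [0.5758 0.0752 0.095 ] [0.5778 0.0753 0.0979]
plTL [211.8 210.6] [ 0.5313 -0.1963  0.01  ] [ 0.5354 -0.1946  0.0159]
plBL [206.5 230.3] [ 0.6056 -0.197   0.01  ] [ 0.6034 -0.1979  0.0066]
plBR [369.1 249.9] [0.6222 0.29   0.01  ] [0.6172 0.2911 0.002 ]
sleeveBR [370.3 228. ] [0.5749 0.2871 0.054 ] [0.5743 0.2872 0.0531]
bladeT [225.1 231. ] [ 0.6252 -0.1322  0.046 ] [ 0.6161 -0.1355  0.0318]
railL [204.6 239.1] [ 0.6432 -0.1931  0.02  ] [ 0.6431 -0.1932  0.0199]
railR [271.3 247. ] [0.6491 0.006  0.02  ] [0.645  0.0053 0.0133]
railTR [272.  242.2] [0.6327 0.006  0.02  ] [0.6274 0.0051 0.0115]
pointer [262.7 232. ] [ 0.6104 -0.0239  0.036 ] [ 0.606  -0.0248  0.0293]
latchknobtop [319.4 207.6] [0.4991 0.084  0.142 ] [0.4991 0.0878 0.1447]
pullknobtop [292.4 189.1] [ 0.5742 -0.0241  0.116 ] [ 0.5742 -0.0235  0.1164]
hinge [285.4 219.1] [0.5796 0.0817 0.098 ] [0.5798 0.0799 0.0966]
plBL [255.9 307.1] [0.6188 0.2903 0.01  ] [0.6185 0.2918 0.0117]
plBR [286.4 311.6] [0.5511 0.2944 0.01  ] [0.5511 0.295  0.0107]
plTR [311.6 187.6] [ 0.5327 -0.1977  0.01  ] [ 0.5325 -0.1926  0.0133]
pointertip [277.9 212.6] [ 0.6121 -0.0248  0.036 ] [ 0.6116 -0.0203  0.0394]
scene 86 [0.5049 0.0852 0.1277] [0.491 0.077 0.091] [0.51  0.095 0.148]
scene 78 [ 0.5812 -0.0231  0.1051] [ 0.568 -0.032  0.071] [ 0.586 -0.015  0.12 ]
side 143 [ 0.5726 -0.0152  0.0996] [ 0.563 -0.031  0.071] [ 0.583 -0.009  0.121]
side 179 [0.4983 0.0942 0.1212] [0.488 0.081 0.083] [0.514 0.1   0.146]
side 75 [0.5674 0.0856 0.0763] [0.533 0.072 0.07 ] [0.59  0.092 0.09 ]
```

```bash
cat >> h.py <<'E'
from scipy.spatial.transform import Rotation as Ro
def rot(a): # tool down, jaw axis y at world yaw a
    y=np.array([np.cos(a),np.sin(a),0]);x=np.array([0,0,-1.]);z=np.cross(x,y)
    return Ro.from_matrix(np.stack([x,y,z],1)).as_euler('xyz')
def wrist(name):
    p,r=get_tcp_pos(),get_eef_rot();f=grab_frame("wrist")
    T=np.eye(4);T[:3,:3]=Ro.from_euler('xyz',r).as_matrix();T[:3,3]=p
    f["extrinsics"]=T@np.array(f["mount"]);pickle.dump(f,open(name+".pkl","wb"));cv2.imwrite(f"pics/{name}.png",f["img"]);return f
E
python3 - <<'E'
from h import *
R0=Ro.from_euler('xyz',get_eef_rot()).as_matrix();print(R0.round(3))
for a in(90,45,0,-45,-90,-135,180,135):
  for p in((.499,.0855,.118),(.579,.156,.118),(.5725,-.0235,.09),(.568,-.14,.09),(.52,.0,.29)):
    q=kinematics.ik(p,rot(np.radians(a)));print(a,p,None if q is None else np.round(q,2))
E
```

```text
[[-0.     0.297 -0.955]
 [ 0.001 -0.955 -0.297]
 [-1.    -0.001 -0.   ]]
90 (0.499, 0.0855, 0.118) [ 0.04  0.47  1.96 -0.    0.71 -1.53]
90 (0.579, 0.156, 0.118) [ 0.15  0.58  1.73 -0.    0.83 -1.42]
90 (0.5725, -0.0235, 0.09) [-0.16  0.59  1.82 -0.    0.73 -1.73]
90 (0.568, -0.14, 0.09) [-0.35  0.6   1.79  0.    0.75 -1.93]
90 (0.52, 0.0, 0.29) [-0.13  0.28  1.72  0.    1.14 -1.7 ]
45 (0.499, 0.0855, 0.118) [ 0.04  0.47  1.96 -0.    0.71 -0.75]
45 (0.579, 0.156, 0.118) [ 0.15  0.58  1.73 -0.    0.83 -0.63]
45 (0.5725, -0.0235, 0.09) [-0.16  0.59  1.82 -0.    0.73 -0.94]
45 (0.568, -0.14, 0.09) [-0.35  0.6   1.79  0.    0.75 -1.14]
45 (0.52, 0.0, 0.29) [-0.13  0.28  1.72  0.    1.14 -0.91]
0 (0.499, 0.0855, 0.118) [ 0.04  0.47  1.96 -0.    0.71  0.04]
0 (0.579, 0.156, 0.118) [ 0.15  0.58  1.73 -0.    0.83  0.15]
0 (0.5725, -0.0235, 0.09) [-0.16  0.59  1.82 -0.    0.73 -0.16]
0 (0.568, -0.14, 0.09) [-0.35  0.6   1.79  0.    0.75 -0.35]
0 (0.52, 0.0, 0.29) [-0.13  0.28  1.72  0.    1.14 -0.13]
-45 (0.499, 0.0855, 0.118) [ 0.04  0.47  1.96 -0.    0.71  0.82]
-45 (0.579, 0.156, 0.118) [ 
[... 733 characters left out ...]
  2.2 ]
-135 (0.568, -0.14, 0.09) [-0.35  0.6   1.79 -0.    0.75  2.  ]
-135 (0.52, 0.0, 0.29) [-0.13  0.28  1.72  0.    1.14  2.23]
180 (0.499, 0.0855, 0.118) None
180 (0.579, 0.156, 0.118) None
180 (0.5725, -0.0235, 0.09) None
180 (0.568, -0.14, 0.09) None
180 (0.52, 0.0, 0.29) None
135 (0.499, 0.0855, 0.118) [ 0.04  0.47  1.96 -0.    0.71 -2.32]
135 (0.579, 0.156, 0.118) [ 0.15  0.58  1.73 -0.    0.83 -2.2 ]
135 (0.5725, -0.0235, 0.09) [-0.16  0.59  1.82 -0.    0.73 -2.51]
135 (0.568, -0.14, 0.09) None
135 (0.52, 0.0, 0.29) [-0.13  0.28  1.72  0.    1.14 -2.48]<sys>:0: UserWarning: Gimbal lock detected. Setting third angle to zero since it is not possible to uniquely determine all angles.
```

```bash
python3 - 2>/dev/null <<'E'
from h import *
robot.movep((.53,.0,.30),rot(np.pi/2));print(get_clock(),get_tcp_pos())
f=wrist("w1");print(f["intrinsics"],f["k1"],np.array(f["extrinsics"]).round(3))
E
```

```text
2.6083 [ 0.53007013 -0.00059214  0.29987332]
[[319.3034169    0.         280.18268645]
 [  0.         319.3034169  214.88180679]
 [  0.           0.           1.        ]] -0.034879837600987784 [[ 0.001  0.958  0.288  0.447]
 [ 1.    -0.001 -0.     0.   ]
 [-0.     0.288 -0.958  0.459]
 [ 0.     0.     0.     1.   ]]
```

View pics/w1.png

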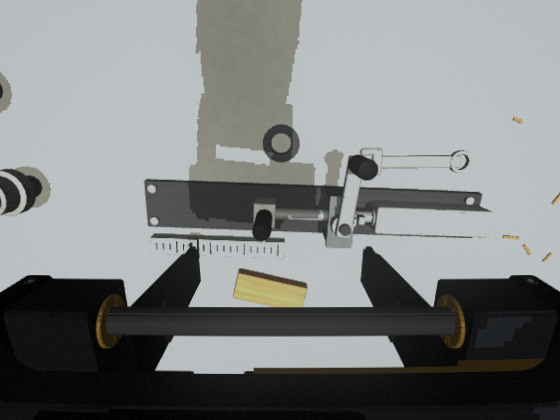

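Excellent view: latch knob near (361,167), pull knob near (262,224), hinge near (343,228), rider at about (198,243).

Run:
```python
from h import *
f=pickle.load(open("w1.pkl","rb"))
c=f["img"][170:262,140:300];cv2.imwrite("pics/c2.png",cv2.resize(cv2.convertScaleAbs(c,alpha=1.4),None,fx=5,fy=5,interpolation=cv2.INTER_CUBIC))
c=f["img"][140:255,300:500];cv2.imwrite("pics/c3.png",cv2.resize(cv2.convertScaleAbs(c,alpha=1.4),None,fx=4,fy=4,interpolation=cv2.INTER_CUBIC))
```

```text
(no output)
```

View pics/c2.png

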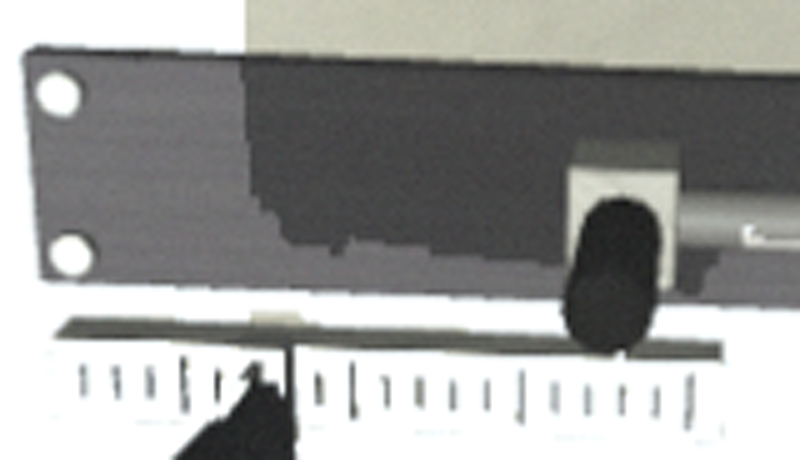

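View pics/c3.png

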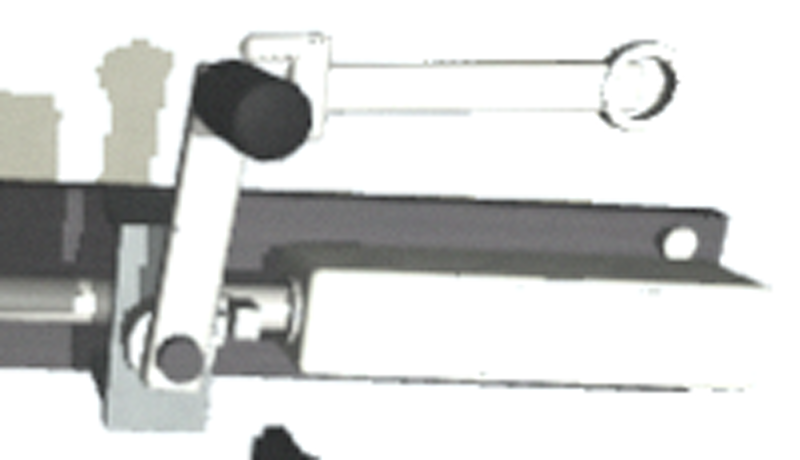

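Run:
```python
from h import *
f=pickle.load(open("w1.pkl","rb"))
c=f["img"][228:258,170:290].astype(float);c=np.clip((c-90)*1.6,0,255).astype(np.uint8);cv2.imwrite("pics/c4.png",cv2.resize(c,None,fx=6.6,fy=6.6,interpolation=cv2.INTER_CUBIC))
Q=cloud(f)
np.set_printoptions(linewidth=200)
print((Q[232:252:2,190:212,2]*1000).round(0))
def s2(x,y): return 140+(x+.5)/5-.5,170+(y+.5)/5-.5
def s3(x,y): return 300+(x+.5)/4-.5,140+(y+.5)/4-.5
for n,uv,z in [("latchknob",s3(273,119),.142),("hinge",s3(182,357),.098),("pull",s2(608,308),.116),("plTL",s2(28,50),.01),("plBL",s2(42,280),.01),("plTR",s3(727,213),.01),("sl1",s3(312,268),.054),("sl2",s3(766,287),.054),("sl3",s3(303,372),.054),("sl4",s3(760,388),.054)]:
    print(n,np.round(uv,1),at_z(f,*uv,z).round(4),depth_pt(f,*uv).round(4))
```

```text
[[  1.  -2.  -1.  -1.  -2.  -0.  -2.  -1.  -1.  -0.  -0.  -2.  -0.   0.  -1.  -2.  -0.   0.   0.  -1.  -0.  -1.]
 [  2.   0.   2.   2.  -1.  -1.  -1.  -1.  -0.  -2.  -1.  -0.   0.  -0.  -0.  -1.  -0.  -2.  -1.   0.  -0.  -1.]
 [  8.  10.   7.   9.   9.   9.   9.   9.   8.   9.   9.   8.   8.   7.   7.   8.   7.   8.   8.   7.   6.   7.]
 [ 28.  28.  26.  28.  26.  27.  27.  26.  22.  17.  16.  16.  15.  17.  16.  15.  15.  14.  13.  13.  15.  15.]
 [ 32.  32.  32.  33.  32.  33.  31.  29.  22.  20.  18.  19.  19.  21.  19.  20.  20.  20.  19.  20.  19.  20.]
 [ 34.  33.  31.  31.  31.  32.  32.  30.  24.  20.  19.  20.  20.  20.  20.  20.  20.  19.  20.  20.  19.  20.]
 [ 40.  38.  31.  32.  30.  32.  31.  29.  23.  19.  19.  19.  20.  20.  19.  20.  19.  20.  18.  19.  19.  19.]
 [288. 287. 289. 289. 289. 288.  31.  30.  24.  20.  19.  19.  19.  20.  20.  20.  20.  20.  20.  19.  21.  19.]
 [292. 292. 291. 292. 290. 289.  31.  30.  25.  18.  19.  19.  20.  19.  20.  19.  20.  19.  20.  20.  21.  20.]
 [295. 294. 295. 293. 291. 292. 290. 291.  24.  19.  20.  20.  20.  19.  19.  20.  19.  20.  19.  17.  20.  19.]]
latchknob [367.9 169.4] [0.495  0.0875 0.142 ] [0.4953 0.0879 0.1406]
hinge [345.1 228.9] [0.5731 0.0778 0.098 ] [0.5737 0.0782 0.0961]
pull [261.2 231.2] [ 0.5694 -0.0216  0.116 ] [ 0.5697 -0.0216  0.1153]
plTL [145.2 179.6] [ 0.529  -0.1928  0.01  ] [ 5.309e-01 -1.972e-01 -2.000e-04]
plBL [148.  225.6] [ 0.5983 -0.1971  0.01  ] [ 0.602  -0.2019 -0.0008]
plTR [481.4 192.9] [0.5488 0.2934 0.01  ] [ 5.511e-01  3.002e-01 -5.000e-04]
sl1 [377.6 206.6] [0.5575 0.1284 0.054 ] [0.5583 0.1294 0.051 ]
sl2 [491.1 211.4] [0.5641 0.2827 0.054 ] [0.5648 0.2842 0.0518]
sl3 [375.4 232.6] [0.5939 0.1285 0.054 ] [0.6089 0.1417 0.0124]
sl4 [489.6 236.6] [0.6002 0.2875 0.054 ] [ 6.207e-01  3.260e-01 -2.000e-04]
```

View pics/c4.png

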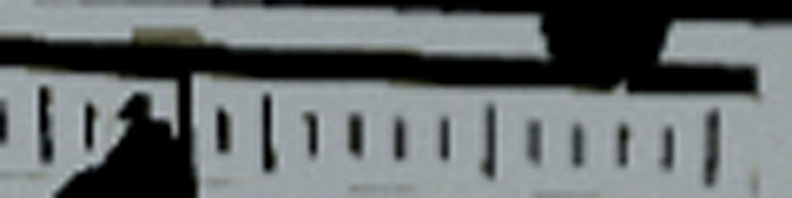

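```bash
cat >> h.py <<'E'
H=np.array([.5740,.0775]);t=.039
gx=np.array([-np.sin(t),-np.cos(t)]);gy=np.array([np.cos(t),-np.sin(t)])
def kp(th,z): return np.r_[H+.08*(-gy*np.cos(th)-gx*np.sin(th)),z]
def kr(th): 
    d=gy*np.sin(th)-gx*np.cos(th);return rot(np.arctan2(d[1],d[0]))
E
python3 - 2>&1 <<'E' | grep -v -i -e gimbal -e "return Ro"
from h import *
th=.1;print(kp(th,.116))
robot.movep(kp(th,.2),kr(th));robot.line_to(kp(th,.116),vel=.12);F0=get_ft_force();print(get_clock(),F0.round(2))
robot.clamp(12);print(get_clock(),get_gripper_width(),(get_ft_force()-F0).round(2),get_tcp_pos())
E
```

```text
[0.4947716  0.08858423 0.116     ]
4.1167 [-0.68  0.54 -0.46]
5.2583 0.021897019348010503 [ 0.29 -2.36  0.24] [0.49461579 0.08847916 0.11596123]
```

```bash
python3 - 2>&1 <<'E' | grep -v -i -e gimbal -e "return Ro"
from h import *
for th in np.linspace(.1,1.56,13)[1:]:
    s=robot.line_to(kp(th,.116),vel=.06,rot=kr(th),threshold=35)
    print(round(th,2),s,round(get_clock(),2),get_ft_force().round(1),get_gripper_width().round(4),get_tcp_pos().round(4))
    if s: break
robot.dwell(.2);print(get_ft_force().round(1))
E
```

```text
Traceback (most recent call last):
AttributeError: 'float' object has no attribute 'round'
```

```bash
python3 - 2>&1 <<'E' | grep -v -i -e gimbal -e "return Ro"
from h import *
for th in np.linspace(.1,1.56,13)[2:]:
    s=robot.line_to(kp(th,.116),vel=.06,rot=kr(th),threshold=35)
    print(round(th,2),s,round(get_clock(),2),get_ft_force().round(1),round(get_gripper_width(),4),get_tcp_pos().round(4))
    if s: break
robot.dwell(.2);print(get_ft_force().round(1))
E
```

```text
0.34 False 5.88 [-2.2  2.3  1.1] 0.022 [0.4996 0.1074 0.116 ]
0.46 False 6.18 [-3.6  1.7  1.5] 0.0221 [0.5037 0.116  0.116 ]
0.59 False 6.49 [-4.5  3.1  1.9] 0.0222 [0.5088 0.1243 0.116 ]
0.71 False 6.8 [-3.8  5.   1.6] 0.0217 [0.515  0.1319 0.116 ]
0.83 False 7.11 [-4.5  5.3  2.4] 0.0223 [0.522  0.1387 0.116 ]
0.95 False 7.42 [-3.8  7.1  1.4] 0.0217 [0.5299 0.1447 0.116 ]
1.07 False 7.72 [-2.9  7.8  0.6] 0.0215 [0.5386 0.1496 0.116 ]
1.2 False 8.03 [-1.6  8.9 -0.5] 0.022 [0.5477 0.1534 0.1159]
1.32 False 8.34 [-0.6  7.6 -0.5] 0.0215 [0.5573 0.156  0.1159]
1.44 False 8.65 [ 1.   7.7 -1.7] 0.0217 [0.5671 0.1575 0.1159]
1.56 False 8.96 [ 2.6  7.3 -1.9] 0.0218 [0.577  0.1577 0.1159]
[ 1.8  7.5 -2.5]
```

```bash
python3 - 2>&1 <<'E' | grep -v -i -e gimbal -e "return Ro"
from h import *
p=get_tcp_pos()
s=robot.line_to(p+np.array([.005,0,0]),vel=.03,threshold=15);print(s,get_ft_force().round(1),get_tcp_pos().round(4))
robot.let_go();p=get_tcp_pos();print(get_clock(),get_gripper_width())
robot.line_to([p[0],p[1],.2],vel=.15)
robot.movep((.52,.0,.28),rot(np.pi/2+.0));wrist("w2");f=grab_frame("side");pickle.dump(f,open("side2.pkl","wb"));cv2.imwrite("pics/side2.png",f["img"]);print(get_clock())
E
python3 - <<'E'
import cv2
c=cv2.imread("pics/side2.png")[175:320,225:375];cv2.imwrite("pics/c5.png",cv2.resize(c,None,fx=4,fy=4,interpolation=cv2.INTER_CUBIC))
E
```

```text
True [-3.3  0.8  7.1] [0.5799 0.1579 0.1157]
10.675 0.09488159546018694
13.1417
```

View pics/w2.png

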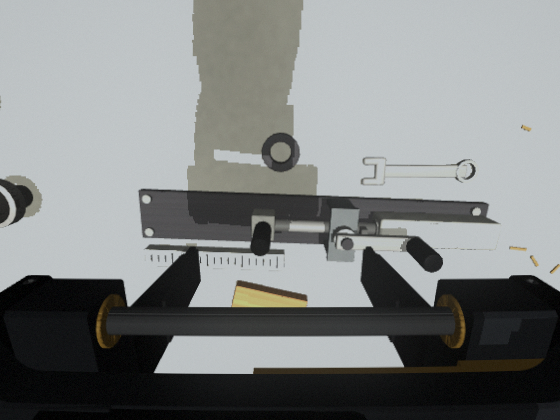

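View pics/c5.png

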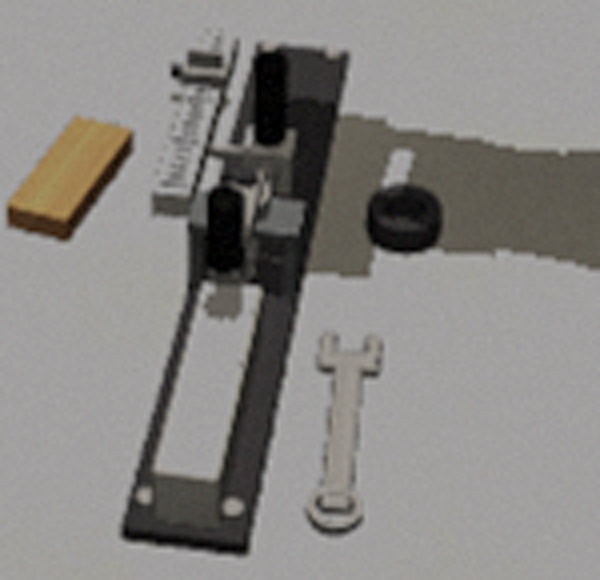

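```bash
python3 - 2>&1 <<'E' | grep -v -i -e gimbal -e "return Ro"
from h import *
f=pickle.load(open("w2.pkl","rb"));k=at_z(f,432,259,.142)[:2];h=at_z(f,347,243,.098)[:2];d=k-h
print("latch",k,h,np.linalg.norm(d),np.arctan2(d@-gx,d@-gy))
a=np.arctan2(gx[1],gx[0])
k=H+.1*gx;print("knob",k)
robot.movep([*k,.20],rot(a));wrist("w3");print(get_clock(),get_tcp_pos())
E
```

```text
latch [0.57315513 0.15572528] [0.57292252 0.07735604] 0.07836958169605712 1.5347644262960916
knob [ 0.57010099 -0.02242396]
15.85 [ 0.57010706 -0.02240727  0.20007985]
```

View pics/w3.png

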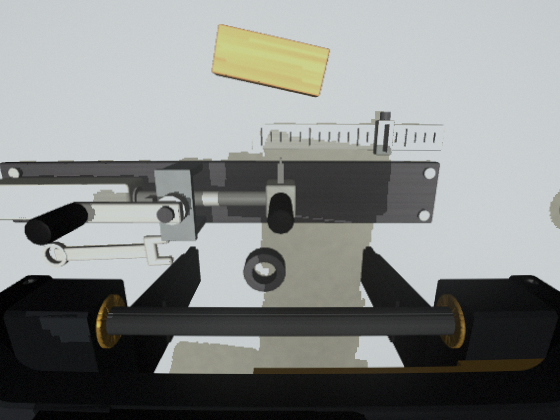

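Run:
```python
import cv2
c=cv2.imread("pics/w3.png")[100:240,260:400];cv2.imwrite("pics/c6.png",cv2.resize(c,None,fx=4.2,fy=4.2,interpolation=cv2.INTER_CUBIC))
c=cv2.imread("pics/w3.png")[100:160,360:400];cv2.imwrite("pics/c7.png",cv2.resize(c,None,fx=10,fy=10,interpolation=cv2.INTER_CUBIC))
```

```text
(no output)
```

View pics/c6.png

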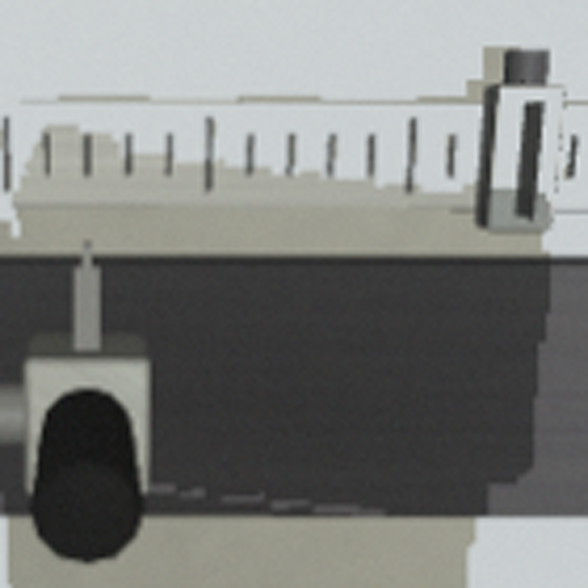

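View pics/c7.png

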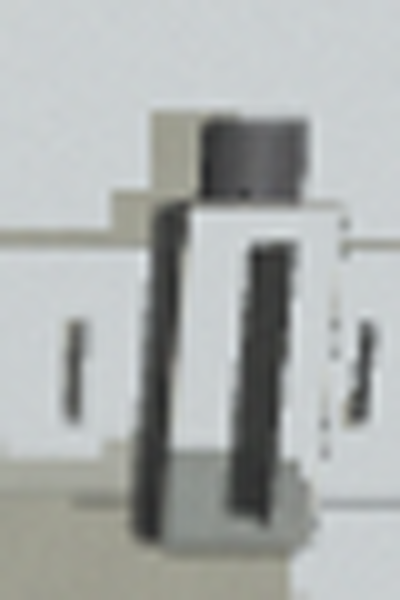

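Run:
```python
from h import *
f=pickle.load(open("w3.pkl","rb"))
G=lambda p:(round((p[:2]-H)@gx,4),round((p[:2]-H)@gy,4))
for n,u,v,z in [("knobtop",280.3,221,.116),("pointer",280.6,158,.036),("bladetop",389.5,138,.046),("bladebaseL+1.5",383.4,138,.032),("blkL+8",377.4,138,.032),("bladetopR edge far",389.9,120,.046)]:
    p=at_z(f,u,v,z);print(n,p.round(4),G(p),depth_pt(f,u,v).round(4))
Q=cloud(f)
m=(Q[...,2]>.028)&(Q[...,2]<.052)
m[:, :365]=0;m[:,400:]=0;m[:108]=0;m[160:]=0
q=Q[m];g=np.array([G(p) for p in q])
print("blk",np.percentile(g[:,0],[1,50,99]),np.percentile(g[:,1],[1,99]));b=q[:,2]>.041
print("blade",b.sum(),np.percentile(g[b,0],[2,50,98]),q[:,2].max())
```

```text
knobtop [ 0.5722 -0.0219  0.116 ] (np.float64(0.0994), np.float64(0.0021)) [ 0.5721 -0.0219  0.1156]
pointer [ 0.6127 -0.0238  0.036 ] (np.float64(0.0998), np.float64(0.0426)) [ 0.613  -0.0238  0.0387]
bladetop [ 0.6291 -0.129   0.046 ] (np.float64(0.2042), np.float64(0.0631)) [ 0.6291 -0.1292  0.0454]
bladebaseL+1.5 [ 0.6284 -0.1275  0.032 ] (np.float64(0.2028), np.float64(0.0623)) [ 0.6282 -0.1282  0.0299]
blkL+8 [ 0.6286 -0.1215  0.032 ] (np.float64(0.1967), np.float64(0.0623)) [ 0.6286 -0.1215  0.0318]
bladetopR edge far [ 0.6458 -0.1285  0.046 ] (np.float64(0.203), np.float64(0.0798)) [ 0.6456 -0.1333  0.0314]
blk [0.1958 0.2025 0.2117] [0.0464 0.0873]
blade 131 [0.2023  0.2035  0.20574] 0.04745194557030924
```

```bash
python3 - 2>&1 <<'E' | grep -v -i -e gimbal -e "return Ro"
from h import *
k=H+.0997*gx+.0015*gy
robot.line_to([*k,.085],vel=.12);robot.clamp(45);p=get_tcp_pos();print(get_clock(),get_gripper_width(),get_ft_force().round(1),p)
F=wrist("w4")
for d in (.03,.07,.1043):
    s=robot.line_to([*(p[:2]+gx*d),p[2]],vel=.06);print(d,get_ft_force().round(1),round(get_gripper_width(),4),get_clock())
robot.dwell(.2);wrist("w5");print(get_tcp_pos(),(get_tcp_pos()-p)[:2]@gx)
import cv2
for n in("w4","w5"):
    cv2.imwrite(f"pics/{n}c.png",cv2.resize(cv2.imread(f"pics/{n}.png")[60:260,190:390],None,fx=3,fy=3,interpolation=cv2.INTER_CUBIC))
E
```

```text
18.1083 0.02138967488233723 [-0.2 -3.9 -0.1] [ 0.57160029 -0.02251839  0.08499334]
0.03 [1.  6.6 0. ] 0.0213 18.8167
0.07 [1.2 7.5 0.1] 0.0211 19.6333
0.1043 [2.4 9.8 1. ] 0.0214 20.3583
[ 0.56746673 -0.12535879  0.08498133] 0.10292336378242561
```

View pics/w5.png

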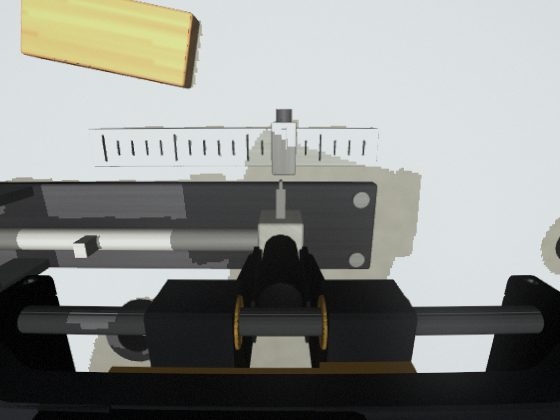

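View pics/w5c.png

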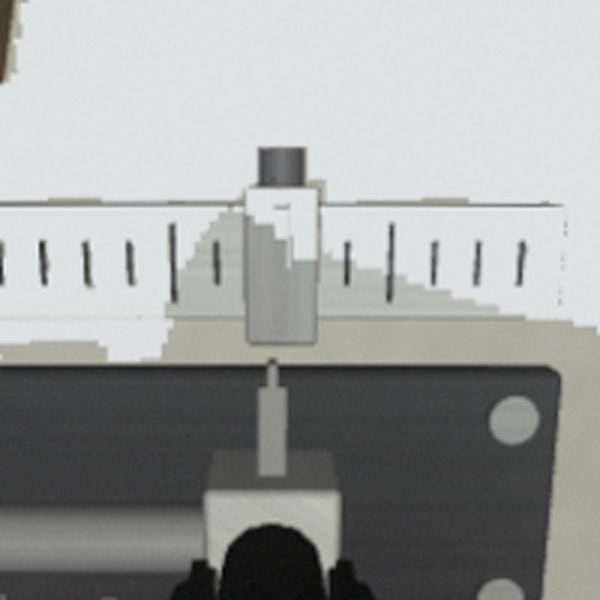

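Run:
```python
from h import *
f=pickle.load(open("w5.pkl","rb"))
c=f["img"][95:190,255:315].astype(float)
o=np.clip((c-120)*2.2,0,255).astype(np.uint8);cv2.imwrite("pics/c8.png",cv2.resize(o,None,fx=6.3,fy=6.3,interpolation=cv2.INTER_CUBIC))
G=lambda p:np.array([(p[:2]-H)@gx,(p[:2]-H)@gy]).round(4)
s=lambda x,y:(190+(x+.5)/3-.5,60+(y+.5)/3-.5)
for n,x,y,z in [("ptip",272,364,.036),("pbase",272,470,.038),("blkBL",247,343,.032),("blkBR",317,343,.032),("blkTL",246,190,.032),("blkTR",319,190,.032)]:
    p=at_z(f,*s(x,y),z);print(n,G(p),depth_pt(f,*s(x,y)).round(4))
Q=cloud(f);m=(Q[...,2]>.028)&(Q[...,2]<.052);m[:,:265]=0;m[:,305:]=0;m[:100]=0;m[176:]=0
q=Q[m];g=(q[:,:2]-H)@gx;b=q[:,2]>.041
print(np.percentile(g,[1,50,99]),b.sum(),np.percentile(g[b],[5,50,95]))
```

```text
ptip [0.2023 0.0425] [ 0.6094 -0.1264  0.0403]
pbase [0.2023 0.0187] [ 0.5856 -0.1254  0.0406]
blkBL [0.1968 0.0464] [ 0.6072 -0.1198 -0.0009]
blkBR [0.2123 0.0464] [ 6.066e-01 -1.378e-01 -3.000e-04]
blkTL [0.1968 0.0793] [ 0.6455 -0.1222  0.0302]
blkTR [0.2123 0.0793] [ 6.444e-01 -1.392e-01 -5.000e-04]
[0.19680883 0.20454741 0.21204408] 210 [0.2033439  0.20457848 0.20582946]
```

View pics/c8.png

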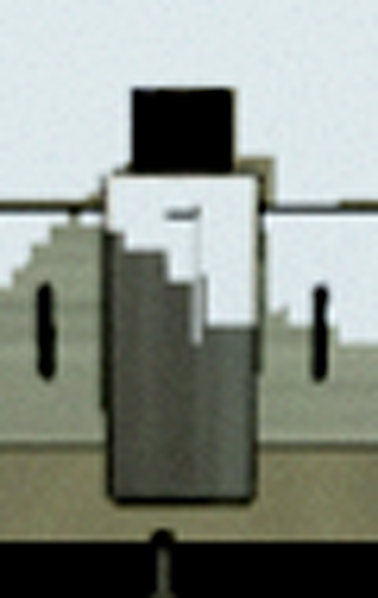

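```bash
python3 - 2>&1 <<'E' | grep -v -i -e gimbal -e "return Ro"
from h import *
p=np.array([.57160029,-.02251839,.08499334])
robot.line_to([*(p[:2]+gx*.1066),p[2]],vel=.02);robot.dwell(.5)
f=wrist("w6");print(get_clock(),get_tcp_pos(),(get_tcp_pos()-p)[:2]@gx,get_ft_force().round(1),get_gripper_width())
c=f["img"][95:215,240:330];cv2.imwrite("pics/c9.png",cv2.resize(c,None,fx=5,fy=5,interpolation=cv2.INTER_CUBIC))
g=grab_frame("scene");cv2.imwrite("pics/scene6.png",g["img"])
Q=cloud(f);m=(Q[...,2]>.028)&(Q[...,2]<.052);m[:,:260]=0;m[:,305:]=0;m[:100]=0;m[176:]=0
q=Q[m];gg=(q[:,:2]-H)@gx;b=q[:,2]>.041
print(np.percentile(gg,[1,50,99]),b.sum(),np.percentile(gg[b],[5,50,95]))
for u in(279,279.5,280,280.5,281): print(u,((at_z(f,u,180.5,.036)[:2]-H)@gx).round(4))
E
```

```text
21.425 [ 0.56735468 -0.12759759  0.0849804 ] 0.10516483293515437 [ 1.9 10.3  0.9] 0.02140194709641763
[0.19650136 0.20439517 0.21227431] 210 [0.20316064 0.20439545 0.20563091]
279 0.2037
279.5 0.204
280 0.2044
280.5 0.2047
281 0.205
```

View pics/c9.png

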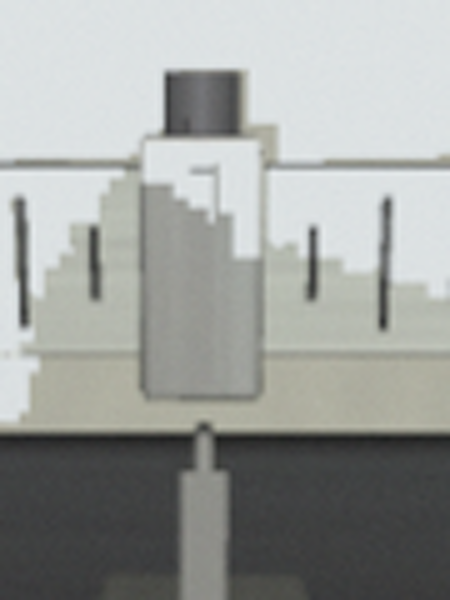

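View pics/scene6.png

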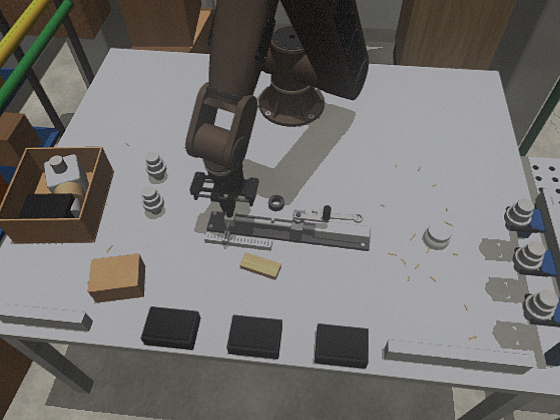

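```bash
python3 -c "
from cell import *
print(get_clock(),get_joint_vel().round(4) if hasattr(get_joint_vel(),'round') else get_joint_vel());job.close_job()"
```

```text
21.475 [-0.0007 -0.0007  0.0002  0.0008 -0.001   0.0008]
the job is handed in; nothing more can be done
```

I handed the job in at 21.5 s with the latch open and the rod held at the mark. `close_job` gives no verdict, so these are my own last checks.

- **Latch:** I gripped its knob and swung it through the quarter turn to its end stop. The wrist picture taken afterwards, with the rod still home, put it at about 1.53 rad. It still lies back along the sleeve in the last scene picture.
- **Pointer:** I gripped the pull knob at a 45 N setting and drew the rod out. The first look showed the pointer 2.3 mm short of the blade, so I moved it on by that much. The last wrist picture puts the pointer at gauge x ≈ 204.5 mm and the blade at 204.4 mm, well inside the 5 mm allowed.
- **Hold:** The jaws were still shut on the knob at 21.4 mm, against a wrist force of about 10 N from the spring. Joint speeds were at most 0.001 rad/s.
- **Loose things:** All of them look unmoved in the last scene picture. I judged that by eye and did not measure it.

None of the checks failed. The fixed cameras and the wrist camera disagreed by 2 to 4 mm on absolute positions. For the final alignment I compared pointer and blade within a single wrist picture.

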